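# Key the lock plate onto the cymbal-arm mount

### The arm

A 6-joint arm with a two-finger parallel gripper is mounted at the origin on the work surface. World frame = base frame: x ahead of the robot, y to its left, z up, the work surface at z = 0. Lengths are in m, angles in rad, forces in N, time in s.
With the tool pointing down it reaches from about 0.35 to 0.85 m from the base axis. Payload 8.1 kg.
Tool frame: the origin (TCP) lies on the centre line of the jaws, within the pads' length; the fingertips stand 25 mm ahead of it and the grasp point (between the pads) lies 6 mm ahead of it; z points along the fingers, y is the line along which they close (so a half turn about z gives the same grasp; the last joint's range is limited). The gripper opens to 93 mm and grips with 3 to 60 N. Pads are 15 mm wide; open, the fingers measure 128 mm over their backs; the gripper's body (75 mm by 188 mm) begins 65 mm behind the grasp point.
Start: joints at [-1.331, 0.13, 1.488, -0, 1.523, -0.085], TCP at [0.191, -0.569, 0.244] pointing down, gripper open.
Joint ranges: [-2.96, 2.96], [-0.89, 2.26], [0.02, 2.5], [-1.34, 4.48], [0, 2.73], [-2.66, 2.66]. Speed limits (rad/s): [2.39, 2.39, 2.79, 3.14, 3.14, 3.14].

### API

Orientations are given as a unit quaternion [x, y, z, w].
In Python, from bench import bot gives the robot as it stands. The module is installed in compiled form; this text tells all that it offers.
- The arm moves only by the tool carry_out, never from a script. Its argument "deltas" is a list of rows, each a list of 5 numbers: the opening, from -1 (shut) to 1 (fully open), then the shift along the tool's x, y, z in m, then the turn about the tool's z in rad. In form: [[fingers, dx, dy, dz, spin], ...]. A call has 1 to 20 rows; each row shifts and turns the commanded pose from where the row before left it, along the tool's axes as they then stand; what a row does not reach is not made up. A row lasts 1/10 s, in which the tool goes at most 50 mm and 8.59 degrees, less where a joint would pass 70% of its speed; a pose out of reach is approached as far as the arm can. A call is refused whole if a number of a shift passes 0.05 or a number of a turn 0.15, either way. A call with a gripper value outside its range is refused whole. The fingers move at their own pace and stop on an object; "grip_force" is the grip in N (left out, the last holds). Time passes only in rows, so rows that do not move let the fingers close. It gives the time, the measured TCP pose, the force, the opening and the grip force at its end, in the units of the state.
- bot.read_state(): the state, without advancing time (a new reading comes with each control period).
- bot.capture(name): name is "side" or "top" or "wrist"; returns the picture (384x512x3 uint8, red, green, blue); there is no depth.
- bot.get_calibration(name): a dict with "intrinsics" (3x3 intrinsics, pixels), "xyz" and "rotation" of the camera in the world. Camera axes: x right, y up, looking along -z (the intrinsics and any distortion apply to the point x, -y, -z); pixel columns grow to the right and rows downward; lengths in m; the calibration is good to about 2 mm. A picture is of the moment at which its call begins: read the wrist's pose just before it. get_calibration takes no time and is no camera call; for the wrist camera it gives the pose at the moment of the call.
- bot.hand_in(): hands the job in; it is judged then, once.
Trained networks look in the newest picture that a camera, given by its name, has taken for a name from the list of things; names that differ only in an ending like _2 or _b are one class to them, and where a whole thing is asked for, a point or a joint stands for the part that bears it (a point fixed in the world has none). Each returns a list of dicts, best first, with "score" (0 to 1); they miss things now and then, are a little off and sometimes report something else, mostly with a low value. They report only what shows in the picture. A call takes as long as a camera call. They do not tell look-alikes from the thing itself.
- bot.look_for(camera, label): "rect" ([centre column, centre row, width, height] in pixels, round what is visible of it).
- bot.place_of(camera, label): "xy" ([column, row] in pixels: a listed point, or the origin of a listed thing).
The state is a dict: "time_s": time; "joints": joint angles; "joint_velocities": joint speeds; "joint_torque": joint torques, N m; "tcp_pos": TCP position; "ee_rot": TCP orientation; "wrist_force": force on the tool from outside, world axes, zero at the start; "wrist_torque": the same for the moment, N m; "grip_width": finger opening in m; "gripper_force": force on a finger pad.
Only numpy, scipy, OpenCV 4.12 (cv2) and the standard library are available. Lean on these libraries where they do the work, as an engineer would, in place of code of your own. Each camera call takes 0.05 s, during which the arm holds its last target. There are 200 camera calls.

### The job

The round lock plate sits loose and raised on the post of the cymbal-arm mount, with its rim notch turned away from the locating pin. Push its thumb peg round with a fingertip until the notch stands over the pin, then press down on the hub until the plate is fully home, flat on the mount with the pin in its notch. Do not pick the plate up, leave everything else where it is, and move clear at the end.

Things in the scene. Friction and masses are not known exactly. Their poses are not given: they have to be found in the camera images.
- mount: Fixed mount, its place and yaw vary. Dark steel flange, 144 mm diameter, top 35 mm above the table, on a plywood board (15 mm thick, 170 mm along x, y from -170 to +80 mm). In its middle an upright post, 15 mm diameter, its end 70 mm above the table, inside the plate's hub. Origin: on the post axis at table height; z up; x points from the post to the locating pin.
- pin_top (a point): Middle of the top of the locating pin: upright steel pin, 10 mm diameter, cone tip (top 4 mm across), 60 mm from the post axis; top 11 mm above the flange (46 mm above the table), 2 mm below the raised plate, 3 mm above the plate when home. It shows 5 mm beyond the plate's rim; just outside it a steel clamp block, 14 mm wide, 39 mm above the table, reaches out to 84 mm from the axis.
- plate: Loose aluminium lock plate, 0.14 to 0.28 kg: disc, 120 mm diameter, 8 mm thick, one notch in the rim at its +x, a hub in the middle, a thumb peg at its -x. Origin: centre of the underside, z up. Raised, the underside is 48 mm above the table; fully home 35 mm, flat on the flange. It turns either way about the post (about 1 N at the peg) and stays where it is left.
- notch (a point): Middle of the notch's mouth, on the rim at the plate's upper face, 60 mm from its axis. Straight notch, 14 mm wide, 7 mm deep, open outward and right through. It takes the pin when within about 3 degrees; otherwise the pin stops the plate about 9 to 11 mm short of home.
- peg (a point): Centre of the top of the thumb peg: upright round peg, 12 mm diameter, rising 20 mm from the plate's upper face, 40 mm from the plate's axis, straight across from the notch (plate's -x). Push it squarely along the circle: a slanting push can bind the hub on the post.
- hub_top (a point): Centre of the flat top of the closed hub cap (30 mm diameter), on the plate's axis, 41 mm above its underside: where to press. A blind bore from below fits over the post with 1 mm play all round.
- wing_bolt: Bystander: steel wing bolt standing on its 24 mm round head, 47 mm tall, wings 32 mm, on the board about 125 mm from the post on the mount's -y side. Origin: centre of its underside.
- felt_washer: Bystander: grey felt washer, 38 mm diameter, 12 mm thick, on the board beside the wing bolt. Origin: centre of its underside.
- water_bottle: Bystander: clear water bottle, 64 mm diameter, 190 mm tall, to the left. Origin: centre of its underside.
- mug: Bystander: white mug, 80 mm diameter, 90 mm tall, to the left. Origin: centre of its underside.
- parts_tin: Bystander: open steel tin with one divider, 110 x 150 x 35 mm, to the right. Origin: centre of its underside.
- drum_key: Bystander: small T-shaped steel drum key, about 50 mm long, 10 mm thick, lying to the right. Origin: under the middle of its crossbar.
- practice_pad: Bystander: round practice pad, 150 mm diameter, 24 mm thick, to the right, near the robot. Origin: centre of its underside.
- collar (a joint): Black rubber collar, 48 mm diameter, round the post under the plate: 0 = up, carrying the plate 13 mm above the flange; grows as it slides down, 0.013 m = plate home. Stiff: it gives way when the plate's weight and the finger's push together exceed about 6 N, and stays where it is left.
Mind the look-alikes: they are no part of the job. Leave any blue or yellow look-alike of the plate alone.

How it is judged:
By the outcome, as a careful person would: the job done as asked, in the order asked, and still so for the second after the job is handed in, with the robot touching nothing.
It also fails if it takes over 67 s, if anything falls off the work surface, if the arm or the gripper's body presses on something with over 40 N, if the wrist force passes 120 N, or if a joint passes its speed limit or range.

## Working session

There is one attempt and no reset: what is moved stays moved. The work goes in short steps, Python scripts to look and compute and a tool call to move; the robot and the scene stay as the last step left them, time stands still between calls to the robot, and variables do not carry over. Pictures are saved under pics/ and viewed, at most 12 in all, crops included, and the job is handed in when it is done.

Besides the shell and the picture viewer there is one more tool, called after "Request:" as a command line: name --pt "numbers of a row" for each row, then --argument value for the rest. carry_out: Moves the arm, as the interface text tells. Its arguments: {"type":"object","properties":{"deltas":{"type":"array"},"grip_force":{"type":"number"}},"required":["deltas"]}

```bash
mkdir -p pics; cat > h.py <<'E'
import numpy as np, cv2
from bench import bot
def ray(cam,px,c=None):
    c=c or bot.get_calibration(cam)
    K=np.array(c["intrinsics"]);d=np.linalg.inv(K)@[px[0],px[1],1]
    R=np.array(c["rotation"]).reshape(3,3)
    return np.array(c["xyz"]),R@np.array([d[0],-d[1],-d[2]])
def atz(cam,px,z,c=None):
    o,d=ray(cam,px,c);return o+d*(z-o[2])/d[2]
def tri(rs):
    A=0;b=0
    for o,d in rs:
        d=d/np.linalg.norm(d);P=np.eye(3)-np.outer(d,d);A=A+P;b=b+P@o
    return np.linalg.solve(A,b)
def proj(cam,p,c=None):
    c=c or bot.get_calibration(cam);R=np.array(c["rotation"]).reshape(3,3)
    q=R.T@(np.array(p)-c["xyz"]);u=np.array(c["intrinsics"])@[q[0],-q[1],-q[2]];return u[:2]/u[2]
E
python3 - <<'E'
from h import *
np.set_printoptions(precision=4,suppress=True)
s=bot.read_state();print(s["time_s"],s["tcp_pos"],s["ee_rot"],s["wrist_force"])
ims=[]
for c in("top","side"):
    im=bot.capture(c);cv2.imwrite(f"pics/{c}0.png",im[:,:,::-1])
    k=bot.get_calibration(c);print(c,k["xyz"],k.keys())
    for l in("plate","mount","notch","peg","hub_top","pin_top","wing_bolt"):
        f=bot.place_of(c,l)
        print(l,[(np.round(x["xy"],1).tolist(),round(x["score"],2)) for x in f[:4]])
E
```

```text
0.0 [ 0.1914 -0.5681  0.2426] [ 0.9868  0.1617 -0.0001 -0.0009] [-0.3035 -0.7045 -0.6381]
top [0.3693 0.0161 1.2658] dict_keys(['intrinsics', 'xyz', 'rotation'])
plate [([278.4, 239.7], 0.82), ([228.3, 243.2], 0.77), ([190.4, 173.9], 0.66), ([248.3, 175.8], 0.55)]
mount [([247.5, 175.4], 0.84)]
notch [([260.7, 182.9], 0.9), ([167.4, 169.3], 0.83), ([207.2, 242.8], 0.8), ([294.9, 245.5], 0.74)]
peg [([197.3, 170.0], 0.95), ([235.1, 171.7], 0.9), ([266.9, 238.4], 0.63), ([243.5, 237.6], 0.59)]
hub_top [([228.0, 238.8], 0.97), ([248.3, 171.7], 0.9), ([186.1, 166.5], 0.63), ([279.4, 241.3], 0.6)]
pin_top [([241.8, 159.7], 0.8)]
wing_bolt [([293.7, 179.7], 0.52)]
side [ 0.3092 -0.9904  0.7048] dict_keys(['intrinsics', 'xyz', 'rotation'])
plate [([277.6, 189.3], 0.7), ([285.0, 212.4], 0.66), ([220.6, 223.0], 0.63), ([305.1, 205.9], 0.63)]
mount [([288.7, 229.0], 0.91)]
notch [([274.0, 177.1], 0.76), ([280.8, 220.7], 0.71), ([206.0, 211.8], 0.69), ([219.5, 267.0], 0.62)]
peg [([281.3, 189.9], 0.85), ([290.4, 198.0], 0.81), ([218.5, 223.5], 0.7), ([217.3, 236.5], 0.61)]
hub_top [([218.1, 240.2], 0.93), ([279.7, 178.4], 0.77), ([208.3, 209.1], 0.63)]
pin_top [([307.6, 205.4], 0.78)]
wing_bolt [([296.1, 250.8], 0.43)]
```

View pics/top0.png

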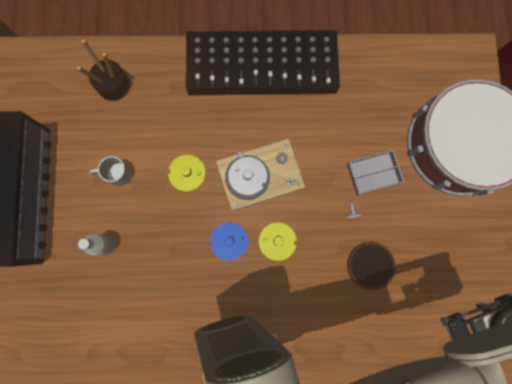

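View pics/side0.png

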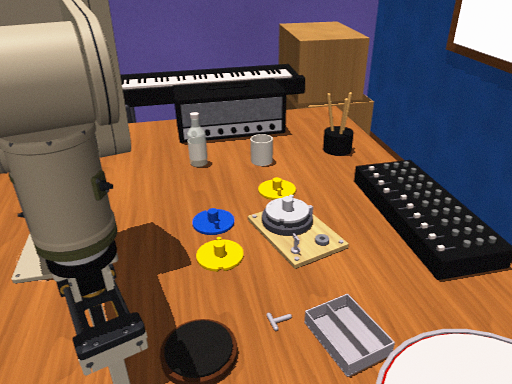

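The top view shows four candidates for the plate: yellow (187,173), blue (229,241), yellow (278,241) and the aluminium one on the board's dark flange (248,175). The aluminium one is the job. Its pin is at about (242,160), its peg at about (235,172), and the wing bolt and washer are to its right.

```bash
python3 - <<'E'
from h import *
np.set_printoptions(precision=4,suppress=True)
print("hub",atz("top",(248.3,171.7),.089),tri([ray("top",(248.3,171.7)),ray("side",(288,201))]))
print("pin",atz("top",(241.8,159.7),.046),tri([ray("top",(241.8,159.7)),ray("side",(307.6,205.4))]))
print("peg",atz("top",(235.1,171.7),.076));print("notch",atz("top",(260.7,182.9),.056));print("bolt",atz("top",(289,182),.03))
k=bot.get_calibration("wrist");s=bot.read_state();print(k,s["tcp_pos"])
im=cv2.imread("pics/top0.png")[130:220,205:325];cv2.imwrite("pics/crop.png",cv2.resize(im,None,fx=6,fy=6,interpolation=cv2.INTER_CUBIC))
E
```

```text
Traceback (most recent call last):
  File "h.py", line 9, in atz
    o,d=ray(cam,px,c);return o+d*(z-o[2])/d[2]
        ~~~^^^^^^^^^^
  File "h.py", line 6, in ray
    R=np.array(c["rotation"]).reshape(3,3)
ValueError: cannot reshape array of size 4 into shape (3,3)
```

Rotation is a quaternion.

```bash
sed -i 's/np.array(c\["rotation"\]).reshape(3,3)/Rotation.from_quat(c["rotation"]).as_matrix()/; 1a from scipy.spatial.transform import Rotation' h.py; python3 - <<'E'
from h import *
np.set_printoptions(precision=4,suppress=True)
print("hub",atz("top",(248.3,171.7),.089),tri([ray("top",(248.3,171.7)),ray("side",(288,201))]))
print("pin",atz("top",(241.8,159.7),.046),tri([ray("top",(241.8,159.7)),ray("side",(307.6,205.4))]))
print("peg",atz("top",(235.1,171.7),.076));print("notch",atz("top",(260.7,182.9),.056));print("bolt",atz("top",(289,182),.03))
k=bot.get_calibration("wrist");s=bot.read_state();print(k,s["tcp_pos"])
im=cv2.imread("pics/top0.png")[130:220,205:325];cv2.imwrite("pics/crop.png",cv2.resize(im,None,fx=6,fy=6,interpolation=cv2.INTER_CUBIC))
E
```

```text
hub [ 0.6009 -0.0252  0.089 ] [ 0.6003 -0.0251  0.0789]
pin [ 0.6484 -0.0068  0.046 ] [ 0.6552 -0.0081  0.0437]
peg [0.604 0.015 0.076]
notch [ 0.5713 -0.0644  0.056 ]
bolt [ 0.5773 -0.1567  0.03  ]
{'intrinsics': array([[283.3398,   0.    , 251.2223],
       [  0.    , 283.3398, 186.4623],
       [  0.    ,   0.    ,   1.    ]]), 'xyz': array([ 0.2653, -0.5443,  0.3859]), 'rotation': array([-0.1146,  0.0828, -0.5778,  0.8039])} [ 0.1915 -0.5686  0.2437]
```

View pics/crop.png

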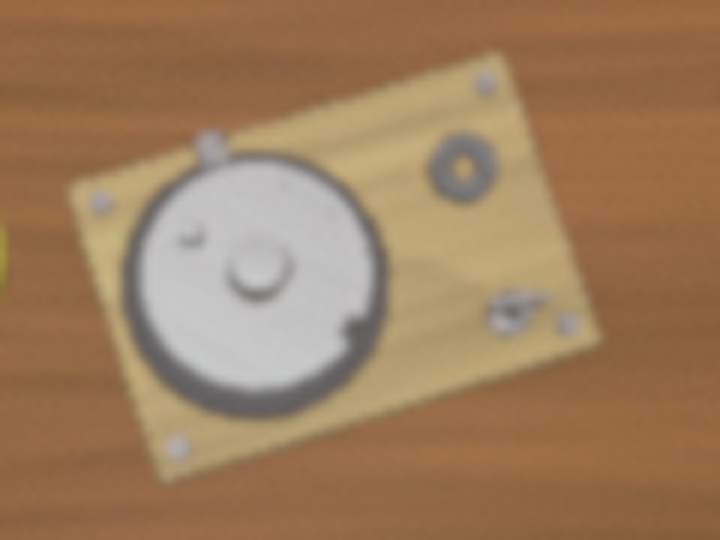

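The crop confirms the aluminium plate on the dark flange: hub (258,265), peg (192,235), notch (353,330), pin/clamp (212,148). The peg stands at about 60° in world yaw and has to go counter-clockwise to about 197°. I'll move in for a close wrist view.

Request:
carry_out --pt "-1 0.012 -0.008 0.001 0" --pt "-1 0.024 -0.016 0.002 0" --pt "-1 0.025 -0.016 0.002 0" --pt "-1 0.025 -0.016 0.002 0" --pt "-1 0.025 -0.016 0.002 0" --pt "-1 0.025 -0.016 0.002 0" --pt "-1 0.025 -0.016 0.002 0" --pt "-1 0.025 -0.016 0.002 0" --pt "-1 0.025 -0.016 0.002 0" --pt "-1 0.025 -0.016 0.002 0" --pt "-1 0.025 -0.016 0.002 0" --pt "-1 0.025 -0.016 0.002 0" --pt "-1 0.025 -0.016 0.002 0" --pt "-1 0.025 -0.016 0.002 0" --pt "-1 0.025 -0.016 0.002 0" --pt "-1 0.025 -0.017 0.002 0" --pt "-1 0.025 -0.017 0.002 0" --pt "-1 0.025 -0.017 0.002 0" --pt "-1 0.025 -0.017 0.002 0" --pt "-1 0.025 -0.017 0.002 0" --grip_force 20

```text
time_s: 2.8
tcp_pos: [0.5513, -0.111, 0.2046]
ee_rot: [0.987, 0.162, 0.0, -0.0]
wrist_force: [0.7, -0.0, -0.3]
grip_width: 0.0003
gripper_force: 0.0
```

Request:
carry_out --pt "-1 0.012 -0.008 0.002 -0.1" --pt "-1 0 0 0 -0.1" --pt "-1 0 0 0 -0.1" --pt "-1 0 0 0 -0.1" --pt "-1 0 0 0 -0.1" --pt "-1 0 0 0 -0.1" --pt "-1 0 0 0 -0.1" --pt "-1 0 0 0 0" --pt "-1 0 0 0 0"

```text
time_s: 3.7
tcp_pos: [0.5596, -0.1011, 0.2026]
ee_rot: [0.872, 0.489, 0.0, -0.0]
wrist_force: [0.1, -0.1, 0.1]
grip_width: 0.0002
gripper_force: 0.0
```

```bash
cat >> h.py <<'E'
def wrist(name,labels):
    s=bot.read_state();k=bot.get_calibration("wrist");im=bot.capture("wrist");cv2.imwrite(f"pics/{name}.png",im[:,:,::-1])
    q=s["ee_rot"];x=Rotation.from_quat(q).as_matrix()
    print("t",s["time_s"],"tcp",np.round(s["tcp_pos"],4),"yaw",np.degrees(np.arctan2(x[1,0],x[0,0])).round(2),"F",np.round(s["wrist_force"],1),"j6",s["joints"][5],"grip",s["grip_width"])
    Z=dict(hub_top=.089,pin_top=.046,peg=.076,notch=.056,mount=0,plate=.048,wing_bolt=.015,felt_washer=.015)
    out={}
    for l in labels:
        f=bot.place_of("wrist",l)
        print(l,[(np.round(a["xy"],1).tolist(),round(a["score"],2),np.round(atz("wrist",a["xy"],Z[l],k),4).tolist()) for a in f[:2]])
    return k,im
E
python3 - <<'E'
from h import *
k,im=wrist("w1",("hub_top","pin_top","peg","notch","mount"))
E
```

```text
t 3.7 tcp [ 0.5596 -0.1011  0.2026] yaw 58.57 F [ 0.1 -0.1  0.1] j6 0.2795705380443427 grip 0.00021357483488936935
hub_top [([135.8, 263.5], 0.92, [0.4177, -0.107, 0.089]), ([51.9, 147.7], 0.86, [0.4263, 0.0267, 0.089])]
pin_top [([282.5, 51.1], 0.77, [0.6513, -0.009, 0.046])]
peg [([238.4, 49.0], 0.89, [0.6144, 0.0097, 0.076]), ([83.4, 172.5], 0.73, [0.4269, -0.0044, 0.076])]
notch [([27.0, 104.3], 0.63, [0.4124, 0.0794, 0.056]), ([289.7, 206.3], 0.59, [0.58, -0.1476, 0.056])]
mount []
```

View pics/w1.png

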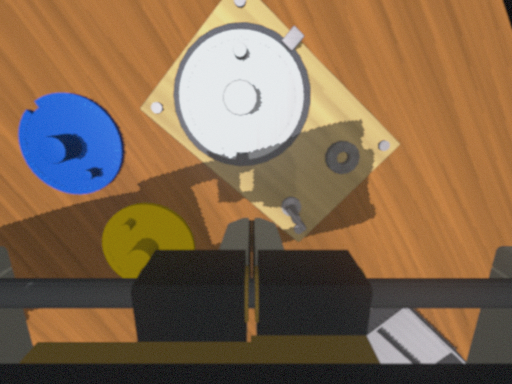

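Wrist view: the plate's hub is at (239,97), peg (240,47), notch (247,157) and pin/clamp (285,45), with the washer and bolt at lower right. Measuring by circle fits, with the predicted geometry as a check.

```bash
python3 - <<'E'
from h import *
np.set_printoptions(precision=4,suppress=True)
k=bot.get_calibration("wrist")
for n,p,z in(("hub",(239,97),.089),("peg",(240,47),.076),("notch",(247,157),.056),("pin",(283,50),.046),("block",(292,38),.039),("blt1",(240,2),.017),("b2",(157,107),.017),("b3",(383,145),.017)):
    print(n,atz("wrist",p,z,k))
im=cv2.imread("pics/w1.png");hsv=cv2.cvtColor(im,cv2.COLOR_BGR2HSV)
m=((hsv[...,1]<40)&(hsv[...,2]>150)).astype(np.uint8)
n,l,st,ce=cv2.connectedComponentsWithStats(m);i=l[97,265] or l[70,215];print(st[i])
c=max(cv2.findContours((l==i).astype(np.uint8),0,1)[0],key=len)[:,0]
P=np.array([atz("wrist",q,.056,k)[:2] for q in cv2.convexHull(c)[:,0]])
print("disc",cv2.minEnclosingCircle((P*1000).astype(np.float32)), cv2.fitEllipse((P*1000).astype(np.float32)))
crop=im[0:180,150:330];cv2.imwrite("pics/c2.png",cv2.resize(crop,None,fx=3.3,fy=3.3,interpolation=cv2.INTER_CUBIC))
E
```

```text
hub [ 0.5941 -0.0252  0.089 ]
peg [0.6164 0.0099 0.076 ]
notch [ 0.569  -0.0781  0.056 ]
pin [ 0.6522 -0.0088  0.046 ]
block [ 0.6662 -0.0035  0.039 ]
blt1 [0.642  0.0551 0.017 ]
b2 [0.5087 0.0164 0.017 ]
b3 [ 0.7064 -0.1537  0.017 ]
[  178    29   126   130 12568]
disc ((594.2289428710938, -25.59364891052246), 61.27254104614258) ((594.4881591796875, -24.705772399902344), (119.39157104492188, 122.94438934326172), 70.237060546875)
```

View pics/c2.png

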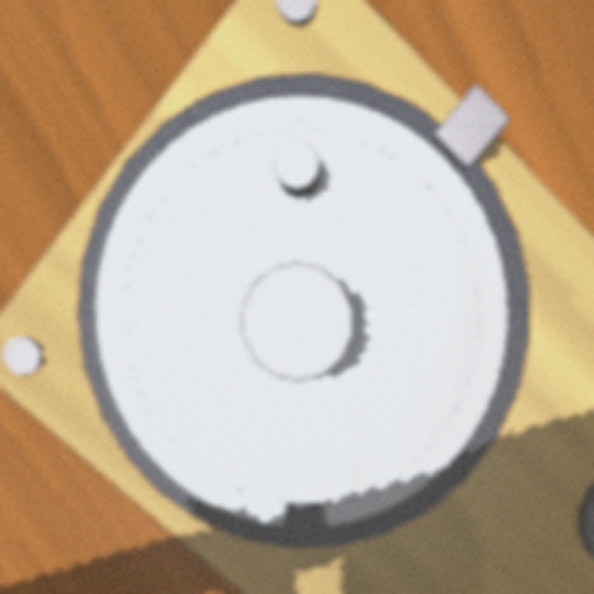

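Checks pass: disc diameter 121 mm, peg radius 40 mm, pin radius 60 mm, and disc and hub are concentric at the stated heights. The axis is at (0.5945, −0.0255), peg angle about 58.5° and pin yaw about 16.7°. The closed finger goes behind the peg on its clockwise side, first hovering above it.

Request:
carry_out --pt "-1 0.01 0.002 0 0" --pt "-1 0.02 0.004 0 0" --pt "-1 0.02 0.004 0 0" --pt "-1 0.02 0.004 0 0" --pt "-1 0.02 0.004 0 0" --pt "-1 0.02 0.004 0 0" --pt "-1 0.013 0.002 0.01 0" --pt "-1 0 0 0.02 0" --pt "-1 0 0 0.02 0" --pt "-1 0 0 0.02 0" --pt "-1 0 0 0.01 0" --pt "-1 0 0 0 0" --pt "-1 0 0 0 0"

```text
time_s: 5.3
tcp_pos: [0.6443, -0.009, 0.123]
ee_rot: [0.872, 0.49, 0.0, 0.0]
wrist_force: [-0.9, 0.2, 0.5]
grip_width: 0.0004
gripper_force: 0.0
```

```bash
python3 - <<'E'
from h import *
k,im=wrist("w2",("hub_top","pin_top","peg","notch"))
for n,p in(("hub",(.5945,-.0255,.089)),("peg",(.5945+.0209,-.0255+.0341,.076)),("tip",(.6440,-.0088,.0975))): print(n,proj("wrist",p,k))
E
```

```text
t 5.3 tcp [ 0.6443 -0.009   0.123 ] yaw 58.71 F [-0.9  0.2  0.5] j6 0.45255765858880886 grip 0.00039840476040043125
hub_top [([85.8, 11.5], 0.87, [0.6324, 0.146, 0.089])]
pin_top [([258.3, 197.5], 0.69, [0.6516, -0.0085, 0.046])]
peg [([203.0, 216.2], 0.93, [0.6149, 0.009, 0.076]), ([35.9, 315.3], 0.73, [0.4525, 0.0078, 0.076])]
notch []
hub [203.34805808 275.44590559]
peg [203.84742836 216.30477125]
tip [250.38772979 228.99746646]
```

View pics/w2.png

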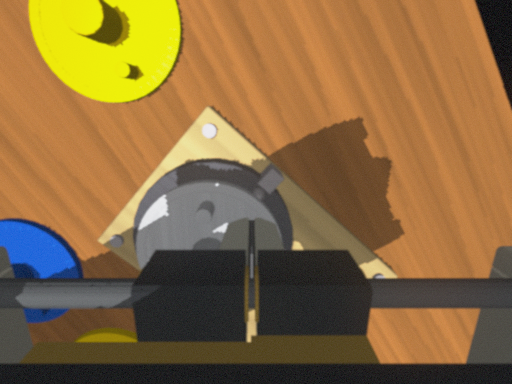

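Second view agrees with the first: peg at (0.615, 0.009), pin at (0.6516, −0.0085), and predicted pixels match to about 1 px. Lowering behind the peg, closing the gap, then sweeping around the hub axis.

Request:
carry_out --pt "-1 0 0 0.012 0" --pt "-1 0 0 0.012 0" --pt "-1 0 0 0.012 0" --pt "-1 0 0 0 0" --pt "-1 0 -0.004 0 0" --pt "-1 0 -0.004 0 0" --pt "-1 0 0 0 0"

```text
time_s: 6.25
tcp_pos: [0.6372, -0.0045, 0.0872]
ee_rot: [0.871, 0.49, 0.0, 0.0]
wrist_force: [-0.5, 0.3, 0.3]
grip_width: 0.0004
gripper_force: 0.0
```

Request:
carry_out --pt "-1 0.0011 -0.002 0 -0.05" --pt "-1 0.0022 -0.0041 0 -0.1" --pt "-1 0.0022 -0.0041 0 -0.1" --pt "-1 0.0022 -0.0041 0 -0.1" --pt "-1 0.0022 -0.0041 0 -0.1" --pt "-1 0.0022 -0.0041 0 -0.1"

```text
time_s: 6.85
tcp_pos: [0.6203, 0.0136, 0.0875]
ee_rot: [0.704, 0.71, 0.001, 0.001]
wrist_force: [0.6, 0.5, 0.0]
grip_width: 0.0004
gripper_force: 0.2
```

```bash
python3 - <<'E'
from h import *
k,im=wrist("w3",("pin_top","peg"))
s=bot.read_state();x=Rotation.from_quat(s["ee_rot"]).as_matrix()
print("hub-rel in tool", x.T@(np.array(s["tcp_pos"])-[.5945,-.0255,0]))
E
```

```text
t 6.85 tcp [0.6203 0.0136 0.0875] yaw 90.47 F [0.6 0.5 0. ] j6 -0.06898144697364607 grip 0.00043284500676536296
pin_top [([293.1, 245.9], 0.94, [0.6506, -0.0068, 0.046])]
peg [([240.1, 39.4], 0.79, [0.614, 0.1214, 0.076]), ([213.4, 239.3], 0.72, [0.5977, 0.0132, 0.076])]
hub-rel in tool [ 0.03896861  0.02579527 -0.08722675]
```

View pics/w3.png

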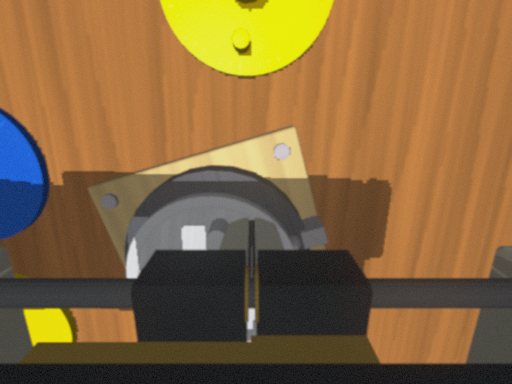

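The peg at (213,239) has moved to about 85° with the finger edge against it, contact force about 0.6 N, and the mount still. Squaring up and continuing.

Request:
carry_out --pt "-1 0.001 -0.003 0 0" --pt "-1 0.002 -0.0041 0 -0.1" --pt "-1 0.0021 -0.0041 0 -0.1" --pt "-1 0.002 -0.0041 0 -0.1" --pt "-1 0.0021 -0.0041 0 -0.1" --pt "-1 0.002 -0.0041 0 -0.1" --pt "-1 0.0021 -0.0041 0 -0.1" --pt "-1 0.002 -0.0041 0 -0.1" --pt "-1 0.0021 -0.0041 0 -0.1" --pt "-1 0.002 -0.0041 0 -0.1" --pt "-1 0.0021 -0.0041 0 -0.1" --pt "-1 0.002 -0.0041 0 -0.1" --pt "-1 0.0021 -0.0041 0 -0.1" --pt "-1 0.002 -0.0041 0 -0.1" --pt "-1 0.0021 -0.0041 0 -0.1" --pt "-1 0.002 -0.0041 0 -0.1" --pt "-1 0 0 0 0"

```text
time_s: 8.7
tcp_pos: [0.5561, -0.0009, 0.0868]
ee_rot: [0.034, 0.999, -0.0, 0.0]
wrist_force: [-1.0, -0.7, -0.5]
grip_width: 0.0003
gripper_force: 0.0
```

```bash
python3 - <<'E'
from h import *
k,im=wrist("w4",("peg","hub_top"))
s=bot.read_state();x=Rotation.from_quat(s["ee_rot"]).as_matrix()
print("hub-rel in tool", x.T@(np.array(s["tcp_pos"])-[.5945,-.0255,0]))
bot.capture("top")
for l,z in(("peg",.076),("notch",.056),("pin_top",.046)):
    print(l,[(np.round(a["xy"],1).tolist(),round(a["score"],2),np.round(atz("top",a["xy"],z),4).tolist()) for a in bot.place_of("top",l)])
E
```

```text
t 8.7 tcp [ 0.5561 -0.0009  0.0868] yaw 176.13 F [-1.  -0.7 -0.5] j6 -1.596939656385076 grip 0.00028725213614994873
peg [([214.0, 240.9], 0.71, [0.5551, -0.0235, 0.076]), ([419.5, 268.5], 0.63, [0.5823, 0.1005, 0.076])]
hub_top [([488.7, 278.5], 0.8, [0.5827, 0.1321, 0.089]), ([106.4, 321.6], 0.56, [0.5971, -0.0909, 0.089])]
hub-rel in tool [ 0.03981948  0.02229706 -0.08674106]
peg [([197.0, 173.0], 0.98, [0.6015, 0.1323, 0.076]), ([264.0, 236.7], 0.86, [0.4034, -0.0693, 0.076]), ([247.9, 184.9], 0.52, [0.5623, -0.0237, 0.076]), ([243.7, 239.9], 0.51, [0.3948, -0.0079, 0.076])]
notch [([294.4, 243.6], 0.69, [0.3815, -0.1634, 0.056]), ([169.6, 174.6], 0.55, [0.6015, 0.2197, 0.056]), ([282.7, 160.4], 0.55, [0.6422, -0.1355, 0.056])]
pin_top []
```

Request:
carry_out --pt "-1 0.002 -0.0041 0 -0.1" --pt "-1 0.0021 -0.0041 0 -0.1" --pt "-1 0.002 -0.0041 0 -0.1" --pt "-1 0.0008 -0.0016 0 -0.04" --pt "-1 0 0 0 0" --pt "-1 0 0 0 0" --pt "-1 0 0.005 0 0" --pt "-1 0 0.006 0 0" --pt "-1 0 0 -0.02 0" --pt "-1 0 0 -0.03 0" --pt "-1 -0.02 0 -0.03 0" --pt "-1 -0.025 0 -0.03 0" --pt "-1 -0.025 -0.01 -0.01 0" --pt "-1 -0.025 -0.01 0 0" --pt "-1 -0.025 -0.012 0 0" --pt "-1 0 0 0 0" --pt "-1 0 0 0 0"

```text
time_s: 10.75
tcp_pos: [0.671, -0.002, 0.2057]
ee_rot: [-0.136, 0.991, 0.0, -0.001]
wrist_force: [-1.4, 0.2, 0.3]
grip_width: 0.0005
gripper_force: 0.0
```

```bash
python3 - <<'E'
from h import *
k,im=wrist("w5",("hub_top","pin_top","peg","notch"))
for n,p in(("hub",(.5945,-.0255,.089)),("pin",(.6515,-.0085,.046))): print(n,proj("wrist",p,k))
cv2.imwrite("pics/w5b.png",cv2.resize(im[:230,120:390,::-1],None,fx=2.6,fy=2.6,interpolation=cv2.INTER_CUBIC))
E
```

```text
t 10.75 tcp [ 0.671  -0.002   0.2057] yaw -164.35 F [-1.4  0.2  0.3] j6 -1.9233114662279043 grip 0.0004843835304193232
hub_top [([246.3, 99.5], 0.93, [0.5933, -0.0285, 0.089]), ([418.3, 171.5], 0.7, [0.6122, 0.1441, 0.089])]
pin_top [([249.3, 160.0], 0.76, [0.6523, -0.0096, 0.046])]
peg [([245.8, 54.6], 0.82, [0.5568, -0.0391, 0.076]), ([379.2, 157.3], 0.7, [0.6102, 0.1098, 0.076])]
notch [([441.2, 182.2], 0.86, [0.6184, 0.194, 0.056]), ([247.7, 162.0], 0.8, [0.6529, -0.0111, 0.056])]
hub [249.2074933 101.7754057]
pin [250.48374489 159.60673976]
```

View pics/w5b.png

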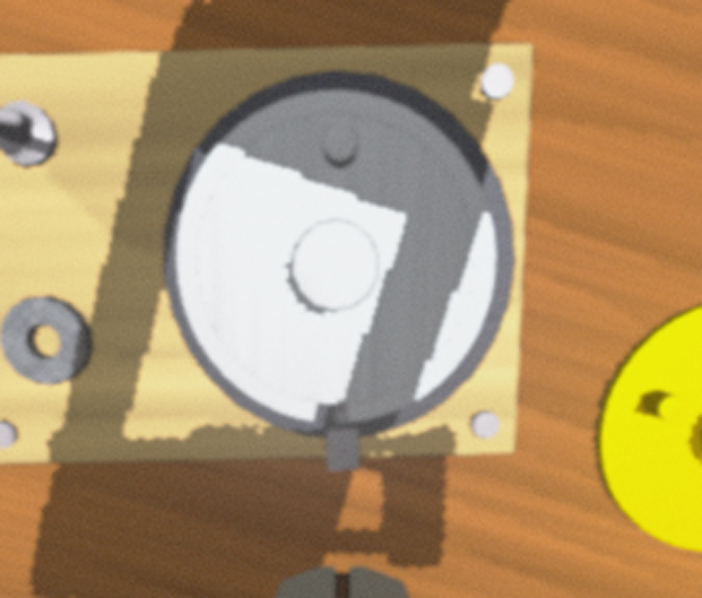

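The notch is now close to the pin but looks slightly short (to the left of it in this view). I'll check it with one contrast-enhanced close-up and a projected model at the target angle.

```bash
python3 - <<'E'
from h import *
im=cv2.imread("pics/w5.png");k=bot.get_calibration("wrist")
g=cv2.createCLAHE(4,(12,12)).apply(cv2.cvtColor(im,cv2.COLOR_BGR2GRAY))
S=8
def crop(x0,x1,y0,y1,ov):
    a=cv2.cvtColor(cv2.resize(g[y0:y1,x0:x1],None,fx=S,fy=S,interpolation=cv2.INTER_CUBIC),cv2.COLOR_GRAY2BGR)
    if ov:
        t=np.radians(np.arange(0,360,5))
        def dr(P,col):
            q=np.array([proj("wrist",p,k) for p in P]);q=((q-[x0,y0]+.5)*S).astype(int)
            cv2.polylines(a,[q.reshape(-1,1,2)],True,col,1)
        c=np.array([.5945,-.0255]);
        def w(x,y,z,th=np.radians(16.7)):
            return [c[0]+x*np.cos(th)-y*np.sin(th),c[1]+x*np.sin(th)+y*np.cos(th),z]
        dr([w(-.04+.006*np.cos(u),.006*np.sin(u),.076) for u in t],(0,0,255))
        dr([w(.060,.007,.056),w(.053,.007,.056),w(.053,-.007,.056),w(.060,-.007,.056)],(0,0,255))
        dr([w(.06+.005*np.cos(u),.005*np.sin(u),.043) for u in t],(0,255,0))
        dr([w(.065,.007,.039),w(.084,.007,.039),w(.084,-.007,.039),w(.065,-.007,.039)],(255,160,0))
    return a
o=np.hstack([np.vstack([crop(225,275,38,68,v),crop(225,275,145,185,v)]) for v in(0,1)])
cv2.imwrite("pics/w5c.png",o)
E
```

```text
(no output)
```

View pics/w5c.png

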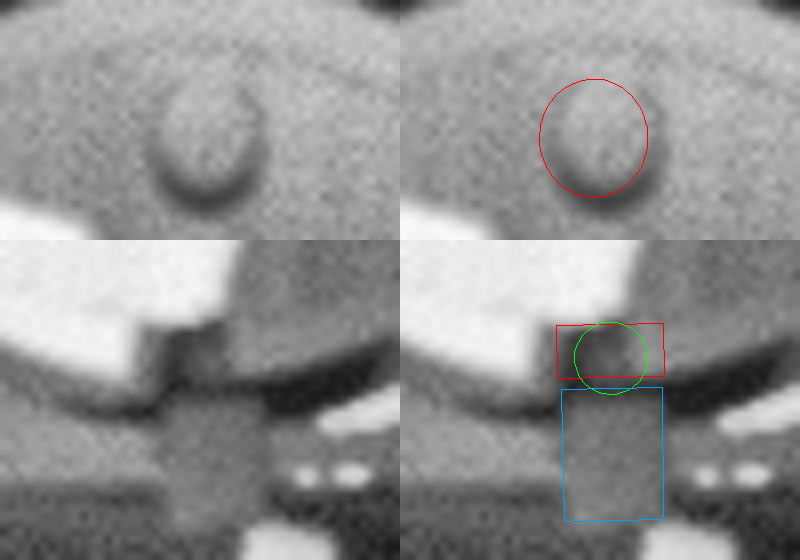

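The clamp-block overlay matches, so the target yaw of 16.7° holds. The actual notch and peg lag the model by about 3° (notch 3–4 px left, peg 1.8 px right). I'll go back behind the peg and push about 0.055 rad further.

Request:
carry_out --pt "-1 0.02 0.012 0 0" --pt "-1 0.025 0.01 0 0" --pt "-1 0.025 0.01 0 0" --pt "-1 0.025 0 0.02 0" --pt "-1 0.025 0 0.03 0" --pt "-1 0 0 0.03 0" --pt "-1 0 0 0.03 0" --pt "-1 0 0 0.01 0" --pt "-1 0 0 0 0" --pt "-1 0 -0.005 0 0" --pt "-1 0 -0.004 0 0" --pt "-1 0 -0.002 0 0" --pt "-1 0.0006 -0.0011 0 -0.028" --pt "-1 0.0006 -0.0011 0 -0.027" --pt "-1 0 0 0 0" --pt "-1 0 0 0 0"

```text
time_s: 12.6
tcp_pos: [0.5498, -0.0172, 0.0869]
ee_rot: [-0.163, 0.987, -0.0, 0.0]
wrist_force: [0.2, 0.5, 0.3]
grip_width: 0.0007
gripper_force: 0.0
```

```bash
python3 - <<'E'
from h import *
k,im=wrist("w6",("peg",))
s=bot.read_state();x=Rotation.from_quat(s["ee_rot"]).as_matrix()
print("hub-rel in tool", x.T@(np.array(s["tcp_pos"])-[.5945,-.0255,0]))
E
```

```text
t 12.6 tcp [ 0.5498 -0.0172  0.0869] yaw -161.23 F [0.2 0.5 0.3] j6 -2.0229419885098543 grip 0.0006935494078542234
peg [([211.1, 241.3], 0.95, [0.5582, -0.0401, 0.076]), ([393.0, 325.5], 0.65, [0.5785, 0.0904, 0.076])]
hub-rel in tool [ 0.03976872  0.02233601 -0.0867217 ]
```

Request:
carry_out --pt "-1 0 0.005 0 0" --pt "-1 0 0.006 0 0" --pt "-1 0 0 -0.02 0" --pt "-1 0 0 -0.03 0" --pt "-1 -0.02 0 -0.03 0" --pt "-1 -0.025 0 -0.03 0" --pt "-1 -0.025 -0.01 -0.01 0" --pt "-1 -0.025 -0.01 0 0" --pt "-1 -0.025 -0.012 0 0" --pt "-1 0 0 0 0" --pt "-1 0 0 0 0"

```text
time_s: 13.8
tcp_pos: [0.6696, 0.0022, 0.2057]
ee_rot: [-0.163, 0.987, 0.0, -0.001]
wrist_force: [-0.5, -0.8, 0.6]
grip_width: 0.0006
gripper_force: 0.0
```

```bash
python3 - <<'E'
from h import *
kk,im=wrist("w7",("hub_top","pin_top","peg","notch"));k=kk
im=cv2.imread("pics/w7.png")
g=cv2.createCLAHE(4,(12,12)).apply(cv2.cvtColor(im,cv2.COLOR_BGR2GRAY))
S=8
hx,hy=proj("wrist",(.5945,-.0255,.089),k);print(hx,hy);hx=int(hx);hy=int(hy)
def crop(x0,x1,y0,y1,ov):
    a=cv2.cvtColor(cv2.resize(g[y0:y1,x0:x1],None,fx=S,fy=S,interpolation=cv2.INTER_CUBIC),cv2.COLOR_GRAY2BGR)
    if ov:
        t=np.radians(np.arange(0,360,5))
        def dr(P,col):
            q=np.array([proj("wrist",p,k) for p in P]);q=((q-[x0,y0]+.5)*S).astype(int)
            cv2.polylines(a,[q.reshape(-1,1,2)],True,col,1)
        c=np.array([.5945,-.0255]);
        def w(x,y,z,th=np.radians(16.7)):
            return [c[0]+x*np.cos(th)-y*np.sin(th),c[1]+x*np.sin(th)+y*np.cos(th),z]
        dr([w(-.04+.006*np.cos(u),.006*np.sin(u),.076) for u in t],(0,0,255))
        dr([w(.060,.007,.056),w(.053,.007,.056),w(.053,-.007,.056),w(.060,-.007,.056)],(0,0,255))
        dr([w(.06+.005*np.cos(u),.005*np.sin(u),.043) for u in t],(0,255,0))
        dr([w(.065,.007,.039),w(.084,.007,.039),w(.084,-.007,.039),w(.065,-.007,.039)],(255,160,0))
    return a
o=np.hstack([np.vstack([crop(hx-25,hx+25,hy-64,hy-34,v),crop(hx-25,hx+25,hy+43,hy+83,v)]) for v in(0,1)])
cv2.imwrite("pics/w7c.png",o)
E
```

```text
t 13.8 tcp [0.6696 0.0022 0.2057] yaw -161.18 F [-0.5 -0.8  0.6] j6 -1.9725757294054376 grip 0.0005816914622042022
hub_top [([411.3, 180.6], 0.85, [0.6128, 0.1427, 0.089]), ([248.9, 100.2], 0.84, [0.5933, -0.0262, 0.089])]
pin_top [([248.1, 162.7], 0.56, [0.6545, -0.0068, 0.046])]
peg [([377.4, 162.3], 0.79, [0.6077, 0.111, 0.076]), ([247.0, 52.5], 0.69, [0.5557, -0.0408, 0.076])]
notch [([248.0, 163.3], 0.82, [0.6532, -0.0072, 0.056]), ([436.9, 188.9], 0.79, [0.6143, 0.1943, 0.056])]
249.22797022370057 101.83499706574094
```

View pics/w7c.png

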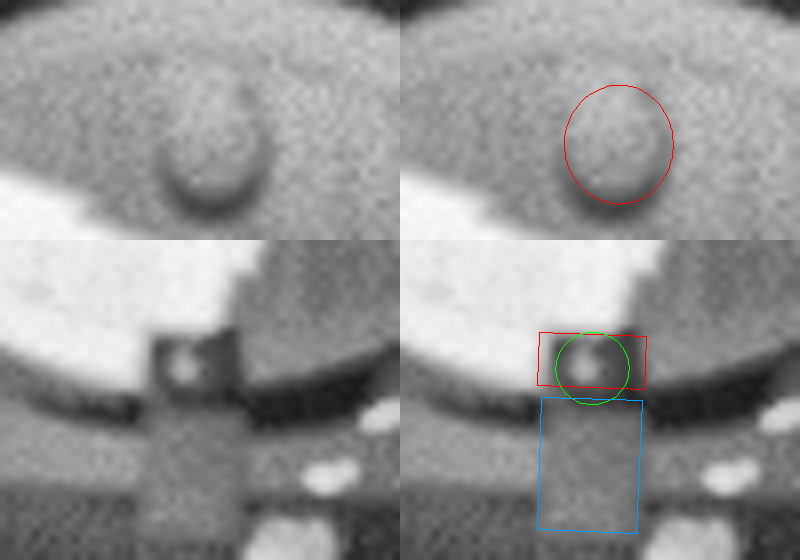

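Aligned: the pin shows centred in the notch (about (195,365) against model 192) and the block matches. Now moving over the hub and lowering.

Request:
carry_out --pt "-1 0.02 -0.001 0 0" --pt "-1 0.02 -0.001 0 0" --pt "-1 0.02 0 0 0" --pt "-1 0.02 0 0 0" --pt "-1 0 0 0.02 0" --pt "-1 0 0 0.03 0" --pt "-1 0 0 0.02 0" --pt "-1 0 0 0.012 0" --pt "-1 0 0 0 0" --pt "-1 0 0 0 0"

```text
time_s: 15.05
tcp_pos: [0.5952, -0.026, 0.1256]
ee_rot: [-0.163, 0.987, -0.0, 0.0]
wrist_force: [-1.1, 0.4, 0.7]
grip_width: 0.0005
gripper_force: 0.0
```

Request:
carry_out --pt "-1 0 0 0.002 0" --pt "-1 0 0 0.002 0" --pt "-1 0 0 0.002 0" --pt "-1 0 0 0.002 0" --pt "-1 0 0 0.002 0" --pt "-1 0 0 0.002 0" --pt "-1 0 0 0 0"

```text
time_s: 15.75
tcp_pos: [0.5949, -0.026, 0.1126]
ee_rot: [-0.163, 0.987, -0.0, 0.0]
wrist_force: [-0.7, 0.5, 1.4]
grip_width: 0.0006
gripper_force: 0.5
```

Near contact at 0.1126. Press on, down to about 0.1005.

Request:
carry_out --pt "-1 0 0 0.002 0" --pt "-1 0 0 0.002 0" --pt "-1 0 0 0.002 0" --pt "-1 0 0 0 0"

```text
time_s: 16.15
tcp_pos: [0.5949, -0.026, 0.1063]
ee_rot: [-0.163, 0.987, 0.0, 0.0]
wrist_force: [-0.2, 0.5, 2.1]
grip_width: 0.0006
gripper_force: 0.9
```

Request:
carry_out --pt "-1 0 0 0.002 0" --pt "-1 0 0 0.002 0" --pt "-1 0 0 0.001 0" --pt "-1 0 0 0.001 0" --pt "-1 0 0 0 0"

```text
time_s: 16.65
tcp_pos: [0.595, -0.026, 0.1013]
ee_rot: [-0.163, 0.987, -0.0, 0.0]
wrist_force: [-4.7, 1.2, 10.7]
grip_width: 0.0003
gripper_force: 4.8
```

Tip at 0.0763 is the home height (0.076) and the force is rising. One more millimetre to make sure, then lift clear and look.

Request:
carry_out --pt "-1 0 0 0.001 0" --pt "-1 0 0 0.0005 0" --pt "-1 0 0 0 0"

```text
time_s: 16.95
tcp_pos: [0.595, -0.026, 0.1012]
ee_rot: [-0.163, 0.987, -0.0, 0.0]
wrist_force: [-10.1, 0.5, 21.6]
grip_width: 0.0005
gripper_force: 10.2
```

Request:
carry_out --pt "-1 0 0 -0.005 0" --pt "-1 0 0 -0.02 0" --pt "-1 0 0 -0.03 0" --pt "-1 0 0 -0.03 0" --pt "-1 -0.02 0 -0.02 0" --pt "-1 -0.03 0 0 0" --pt "-1 -0.03 0 0 0" --pt "-1 0 0 0 0" --pt "-1 0 0 0 0"

```text
time_s: 17.85
tcp_pos: [0.6702, -0.0001, 0.2026]
ee_rot: [-0.164, 0.987, 0.0, -0.001]
wrist_force: [-0.2, 0.3, -0.1]
grip_width: 0.0002
gripper_force: 0.0
```

```bash
python3 - <<'E'
from h import *
k,im=wrist("w8",("hub_top","pin_top","peg","notch"))
for n,p in(("hub home",(.5945,-.0255,.076)),("hub up",(.5945,-.0255,.089))): print(n,proj("wrist",p,k))
a=cv2.resize(im[20:220,130:370,::-1],(720,600),interpolation=cv2.INTER_CUBIC);cv2.imwrite("pics/w8c.png",a)
hsv=cv2.cvtColor(im,cv2.COLOR_RGB2HSV)
for l in("plate",):
    print(bot.look_for("wrist",l)[:2])
for z,e in((.076,"home"),(.089,"up")):
    r=np.array([proj("wrist",(.5945+.015*np.cos(t),-.0255+.015*np.sin(t),z),k) for t in np.linspace(0,6.28,60)]);print(e,"hub extents",r.min(0),r.max(0))
E
```

```text
t 17.85 tcp [ 6.702e-01 -1.000e-04  2.026e-01] yaw -161.16 F [-0.2  0.3 -0.1] j6 -1.97605057104045 grip 0.00016210985549876223
hub_top [([252.7, 99.2], 0.75, [0.592, -0.0257, 0.089]), ([414.8, 181.2], 0.6, [0.6125, 0.1418, 0.089])]
pin_top [([249.4, 160.6], 0.78, [0.6518, -0.0087, 0.046])]
peg [([378.6, 166.1], 0.86, [0.6111, 0.1099, 0.076]), ([250.7, 56.0], 0.74, [0.5583, -0.039, 0.076])]
notch [([250.3, 160.9], 0.88, [0.6499, -0.0082, 0.056]), ([439.6, 193.7], 0.58, [0.6184, 0.1951, 0.056])]
hub home [251.89600747 102.20745687]
hub up [251.95129802 102.07590636]
[{'rect': [399.1, 172.6, 103.7, 98.1], 'score': 0.89}, {'rect': [250.9, 100.0, 116.9, 125.9], 'score': 0.74}]
home hub extents [235.41660779  84.74912564] [268.3773347  119.12719116]
up hub extents [234.63248167  83.71133839] [269.27175528 119.84475712]
```

View pics/w8c.png

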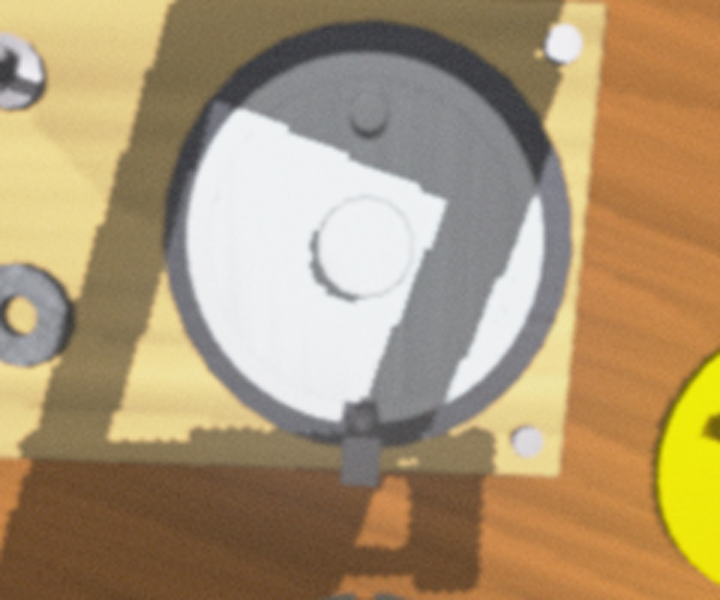

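The pin shows inside the notch at (362,413) of the crop, and the stop at 21 N came at the home height. One last numeric check of the disc size for height.

```bash
python3 - <<'E'
from h import *
k=bot.get_calibration("wrist")
for z in(.043,.056):
    r=np.array([proj("wrist",(.5945+.06*np.cos(t),-.0255+.06*np.sin(t),z),k) for t in np.linspace(0,6.28,200)]);print(z,r.min(0),r.max(0),np.ptp(r,0))
g=cv2.cvtColor(cv2.imread("pics/w8.png"),cv2.COLOR_BGR2GRAY).astype(int)
print("row102 left",g[102,180:202].tolist(),"right",g[102,302:328].tolist())
print(bot.read_state()["time_s"])
E
```

```text
0.043 [193.81514575  37.64695011] [310.75696038 159.84027812] [116.94181463 122.19332801]
0.056 [191.24193403  34.48447414] [313.43810142 162.19802365] [122.19616739 127.7135495 ]
row102 left [122, 127, 122, 113, 97, 87, 101, 113, 118, 116, 122, 140, 197, 233, 239, 239, 240, 239, 239, 239, 238, 239] right [230, 239, 241, 240, 240, 241, 240, 239, 224, 170, 134, 129, 130, 130, 126, 130, 130, 131, 157, 192, 209, 193, 157, 144, 141, 142]
18.15
```

```bash
python3 - <<'E'
from h import *
def width(f,row):
    g=cv2.cvtColor(cv2.imread(f"pics/{f}.png"),cv2.COLOR_BGR2GRAY).astype(float)
    def cross(a):
        i=np.where(g[row,a[:-1]]<185)[0]; return None
    L=next(c for c in range(240,170,-1) if g[row,c]<185 and g[row,c-2]<185);R=next(c for c in range(285,335) if g[row,c]<170+15 and g[row,c+2]<185)
    return L+(185-g[row,L])/(g[row,L+1]-g[row,L]),R-(185-g[row,R])/(g[row,R-1]-g[row,R])
for f in("w7","w8"):
    for r in(104,108,112):
        try:a=width(f,r);print(f,r,a,a[1]-a[0])
        except Exception as e:print(f,r,e)
E
```

```text
w7 104 (np.float64(187.64150943396226), np.float64(261.0)) 73.35849056603774
w7 108 (np.float64(233.61363636363637), np.float64(300.0)) 66.38636363636363
w7 112 (np.float64(235.68571428571428), np.float64(330.0)) 94.31428571428572
w8 104 (np.float64(191.96226415094338), np.float64(309.5)) 117.53773584905662
w8 108 (np.float64(236.5897435897436), np.float64(309.5)) 72.91025641025641
w8 112 (np.float64(238.6578947368421), np.float64(259.0)) 20.34210526315789
```

```bash
python3 - <<'E'
from h import *
s=bot.capture("side");cv2.imwrite("pics/side9.png",s[:,:,::-1])
a=cv2.cvtColor(cv2.imread("pics/side0.png"),cv2.COLOR_BGR2GRAY);b=cv2.cvtColor(s,cv2.COLOR_RGB2GRAY)
T=a[195:213,277:299]   # hub cap, raised, start
for z in(.089,.076): print(z,proj("side",(.5945,-.0255,z)))
m=cv2.matchTemplate(b[180:235,262:315],T,cv2.TM_CCOEFF_NORMED);_,v,_,p=cv2.minMaxLoc(m);print(v,"shift",p[0]+262-277,p[1]+180-195)
for im in("side0","side9"):
    g=cv2.cvtColor(cv2.imread(f"pics/{im}.png"),cv2.COLOR_BGR2GRAY);print(im,g[190:222,288].tolist())
E
```

```text
0.089 [287.02613114 198.00867703]
0.076 [286.91326036 202.02121201]
0.5412132740020752 shift 0 4
side0 [213, 213, 213, 213, 212, 202, 221, 230, 230, 234, 237, 224, 138, 126, 134, 129, 136, 133, 130, 131, 131, 93, 236, 236, 232, 232, 231, 231, 230, 234, 241, 144]
side9 [212, 212, 213, 213, 214, 218, 160, 116, 121, 136, 212, 232, 233, 233, 235, 231, 134, 121, 125, 126, 127, 123, 122, 123, 127, 92, 238, 234, 235, 234, 235, 238]
```

The side view shows the hub dropped 4 px, and 4.0 px is the prediction for 13 mm. The disc width is 117.5 px against 117 expected at home. The plate is home and the arm is clear.

```bash
python3 -c "
from bench import bot
print(bot.hand_in())"
```

```text
the job is handed in; nothing more can be done
None
```

The lock plate is turned so its notch is over the pin and pressed fully home, as the wrist and side camera pictures confirm; the arm is clear and the job was handed in at about 18 s.

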